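# Advance the squat diet pot to the feeder's escapement stop

### The job

On the two-lane pot feeder, push the squat, wide pot off the level ledge and down its own sloped lane until it rests against the steel stop blade at the bottom, then let go of it. Slide it on the lane floor without lifting it out or tipping it, and leave the tall, narrow pot in the other lane where it is.

Things in the scene. Friction and masses are not known exactly. Their poses are not given: they have to be found in the camera images.
- squat_pot: The pot to push: squat white screw-lid pot, a plain cylinder 56 mm across, 40 mm high, about 120 g. Origin at the centre of its underside, z up its axis. It stands on the level ledge at the head of either lane, and does not slide by itself, on ledge or slope. (A like pot on the bench is a spare.)
- tall_pot: The pot to leave alone: tall narrow white screw-lid pot, 40 mm across, 60 mm high, about 100 g, on the ledge of the other lane. Origin at the centre of its underside, z up its axis.
- chute: Fixed two-lane feeder. Origin on the bench, z up, x level and downhill, y across. Lanes 64 mm wide, centred at y = +-42 mm, between black walls 14 mm high (middle 20 mm thick, outer edges at y = +-82). Level ledge, top 95 mm above bench, from x = -220 (open end) to -70 mm; there the floor starts to fall 0.24 rad towards +x, for 250 mm.
- stop (a point): Point on the sloped floor midway between the lanes, level with the uphill faces of the stops, 185 mm down the slope from the ledge's end. x down the slope, y across, z square to the floor. Each lane has a fixed steel blade across it, 28 mm high, 6 mm thick, a solenoid of that height behind. The squat pot touching it has its origin at x = -28 mm.
Things that resemble listed ones, but are neither listed nor needed, are in the scene too. What is shaped like the squat_pot but green or pink is not meant.

How it is judged:
By the outcome, as a careful person would: the job done as asked, in the order asked, and still so for the second after the job is handed in, with the robot touching nothing.
It also fails if it takes over 38 s, if anything falls off the work surface, if the arm or the gripper's body presses on something with over 40 N, if the wrist force passes 120 N, or if a joint passes its speed limit or range.

### The arm

A 7-joint arm with a two-finger parallel gripper is mounted at the origin on the work surface. World frame = base frame: x ahead of the robot, y to its left, z up, the work surface at z = 0. Lengths are in m, angles in rad, forces in N, time in s.
With the tool pointing down it reaches from about 0.4 to 0.85 m from the base axis. Payload 10.4 kg.
Tool frame: the origin (TCP) lies at the very end of the fingers, on their centre line; the grasp point (between the pads) lies r.tcp_to_grasp behind it (r.tcp_to_grasp is the distance from the TCP to the grasp point, in m); z points along the fingers, y is the line along which they close (so a half turn about z gives the same grasp; the last joint's range is limited). The gripper opens to 87 mm and grips with 3 to 60 N. Pads are 19 mm wide; open, the fingers measure 117 mm over their backs; the gripper's body (75 mm by 190 mm) begins 51 mm behind the grasp point.
Start: joints at [-1.149, 0.332, -0.065, 1.46, 0.022, 1.35, -0.088], TCP at [0.269, 0.564, 0.223] pointing down, gripper open.
Joint ranges: [-2.6, 2.6], [-0.5, 2.12], [-1.47, 1.34], [0.16, 2.42], [-1.27, 4.41], [0.06, 2.06], [-2.6, 2.6]. Speed limits (rad/s): [2.22, 2.22, 2.79, 2.79, 3.14, 3.14, 3.14].

### API

Orientations are given as a unit quaternion [x, y, z, w].
In Python, from bench import monitor, cams, ticket, r gives the robot as it stands.
- The arm moves only by the shell command python3 -m crank 'ROWS' [OPENING] [FORCE]. ROWS is a JSON object whose one key "steps" holds a list of rows, each a list of 2 entries, a list of its own where there are three numbers: the shift along the world's x, y, z in units of 25 mm (1.0 is 25 mm), then the turn, a rotation vector about the world's x, y, z in units of 5 degrees (1.0 is 5 degrees). In form: {"steps": [[[x, y, z], [ax, ay, az]], ...]}. A call has 1 to 10 rows; each row shifts and turns the commanded pose from where the row before left it; what a row does not reach is not made up. A row lasts 1/12 s, in which the tool goes at most 41.7 mm and 7.16 degrees, less where a joint would pass 70% of its speed; a pose out of reach is approached as far as the arm can. A call is refused whole if a number of a shift passes 1 or a number of a turn 1, either way. A call with a gripper value outside its range is refused whole. OPENING is the finger opening in mm, from 0 to 87, set as the call begins (- or left out, the last holds). The fingers move at their own pace and stop on an object; FORCE is the grip in N (left out, the last holds). Time passes only in rows, so rows that do not move let the fingers close. It gives the time, the measured TCP pose, the force, the opening and the grip force at its end, in the units of the state.
- monitor.read_state(): the state, without advancing time (a new reading comes with each control period).
- cams.camera(name): name is "side" or "top" or "wrist"; returns a dict with "pixels" (420x560x3 uint8, blue, green, red), "z_map" (420x560 float32, m along the optical axis (not along the pixel's ray), 0 where there is no reading), "vfov" (degrees; the focal length in pixels is half the picture's height over the tangent of half this angle, whatever the lens; pixels are square), "cx", "cy" (the principal point, pixels), "T" (4x4, takes a point from camera to world coordinates). Camera axes: x right, y up, looking along -z (the intrinsics and any distortion apply to the point x, -y, -z); pixel columns grow to the right and rows downward; lengths in m; the calibration is good to about 2 mm. A picture is of the moment at which its call begins.
- ticket.close_job(): hands the job in; it is judged then, once.
The state is a dict: "time": time; "joint_positions": joint angles; "joint_vel": joint speeds; "joint_torque": joint torques, N m; "ee_pos": TCP position; "eef_rot": TCP orientation; "ft_force": force on the tool from outside, world axes, zero at the start; "torque": the same for the moment, N m; "width": finger opening in m; "grip_force": force on a finger pad.
Only numpy, scipy, OpenCV 4.12 (cv2) and the standard library are available. Lean on these libraries where they do the work, as an engineer would, in place of code of your own. Each camera call takes 0.05 s, during which the arm holds its last target. There are 200 camera calls.

## Working session

There is one attempt and no reset: what is moved stays moved. The work goes in short steps, Python scripts to look and compute and a shell command to move; the robot and the scene stay as the last step left them, time stands still between calls to the robot, and variables do not carry over. Pictures are saved under pics/ and viewed, at most 10 in all, crops included, and the job is handed in when it is done.

```bash
mkdir -p pics; cat > h.py <<'E'
from bench import monitor, cams, ticket, r
import numpy as np, cv2
def pts(c):
    H,W=c["z_map"].shape; f=H/2/np.tan(np.radians(c["vfov"])/2)
    v,u=np.mgrid[:H,:W]; d=c["z_map"]
    P=np.stack([(u-c["cx"])/f*d,-(v-c["cy"])/f*d,-d,np.ones_like(d)],-1)
    return (P@np.array(c["T"]).T)[...,:3]
E
python3 - <<'E'
from h import *
s=monitor.read_state(); print(s["time"],s["ee_pos"],s["eef_rot"],s["width"],r.tcp_to_grasp)
for n in("top","side"):
    c=cams.camera(n); cv2.imwrite(f"pics/{n}0.png",c["pixels"]); np.savez(f"{n}0.npz",**{k:np.array(v) for k,v in c.items()})
    print(n,[k for k in c],c["vfov"],c["cx"],c["cy"],np.round(c["T"],3).tolist())
E
```

```text
0.0 [0.26874761 0.56381975 0.22173712] [ 2.20550011e-01  9.75375394e-01 -7.17965327e-04 -1.31486637e-04] 0.0869070363419045 0.0187
top ['pixels', 'z_map', 'vfov', 'cx', 'cy', 'T'] 44.473449442141806 281.2833971220844 212.33910047906946 [[0.002, 0.994, -0.106, 0.494], [-1.0, 0.001, -0.009, 0.008], [-0.009, 0.106, 0.994, 0.779], [0.0, 0.0, 0.0, 1.0]]
side ['pixels', 'z_map', 'vfov', 'cx', 'cy', 'T'] 56.985141220092785 286.43114435774334 210.16783988121207 [[-0.993, 0.096, -0.063, 0.52], [-0.114, -0.769, 0.629, 0.441], [0.012, 0.632, 0.775, 0.597], [0.0, 0.0, 0.0, 1.0]]
```

View pics/top0.png

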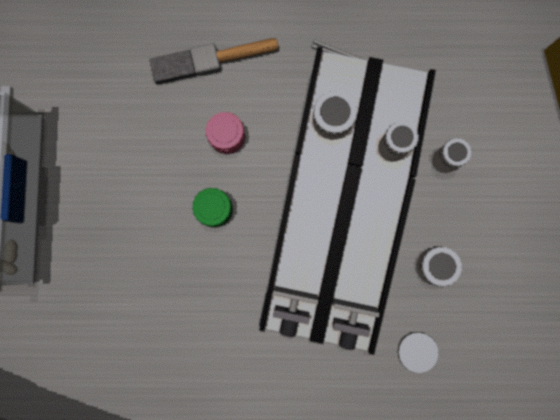

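View pics/side0.png

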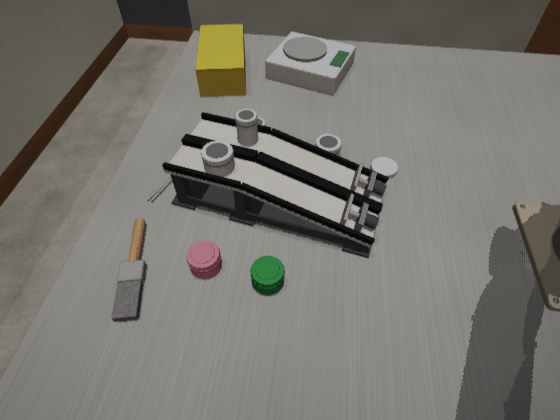

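Top view: white squat-pot candidates are (335,113) on the left lane's ledge and (441,266) on the bench, which is the spare. The white disc at (418,352) is just a lid. Pink (225,132) and green (212,207) are ruled out. The tall pot is at (402,138) in the right lane, and the stop blades are at about (297,295) and (355,308). The pot at (335,113) fits because it stands on the ledge. I'll measure it and confirm with a crop.

```bash
cat > m.py <<'E'
from h import *
c=dict(np.load("top0.npz")); P=pts(c); img=c["pixels"]; g=img.max(2)
ok=c["z_map"]>0
# middle/outer walls: dark pixels at height
roi=np.zeros(g.shape,bool); roi[40:360,255:440]=1
dark=roi&ok&(g<45)
n,lab,st,_=cv2.connectedComponentsWithStats(dark.astype(np.uint8))
for i in range(1,n):
    if st[i,4]<150: continue
    q=P[lab==i]; vx,vy,x0,y0=cv2.fitLine(q[:,:2].astype(np.float32),cv2.DIST_HUBER,0,.01,.01).ravel()
    t=(q[:,:2]-[x0,y0])@[vx,vy]; e=np.array([[x0,y0]])+np.outer([t.min(),t.max()],[vx,vy])
    print("dark",st[i],"ang",np.degrees(np.arctan2(vy,vx)),"ends",e.round(4).tolist(),"z",np.percentile(q[:,2],[5,50,95]).round(3))
for nm,(u,v),zt in(("squat",(335,113),.135),("tall",(402,138),.155),("spare",(441,266),.04)):
    w=np.zeros(g.shape,bool); w[v-35:v+35,u-33:u+33]=1
    q=(w&ok&(abs(P[...,2]-zt)<.008))
    n,l,s,_=cv2.connectedComponentsWithStats(q.astype(np.uint8)); i=1+s[1:,4].argmax()
    p=P[l==i]; ce,ra=cv2.minEnclosingCircle(p[:,:2].astype(np.float32))
    print(nm,"circle",np.round(ce,4),"r",round(ra,4),"z",np.median(p[:,2]),"mean",p.mean(0).round(4))
E
python3 m.py; python3 - <<'E'
import cv2
a=cv2.imread("pics/top0.png")[35:365,250:480]
cv2.imwrite("pics/crop.png",cv2.resize(cv2.convertScaleAbs(a,alpha=1.4),None,fx=1.8,fy=1.8,interpolation=2))
E
```

```text
dark [ 260   47   62  284 1302] ang -11.702866 ends [[0.4067, 0.042], [0.7933, -0.0381]] z [0.053 0.095 0.109]
dark [ 310   58   72  285 3808] ang -11.61957 ends [[0.3913, -0.0341], [0.7768, -0.1133]] z [0.053 0.096 0.109]
dark [ 369   70   66  284 1610] ang -11.680107 ends [[0.3757, -0.1098], [0.7599, -0.1892]] z [0.053 0.096 0.109]
dark [281 320  16  16 182] ang 62.225464 ends [[0.4065, -0.0056], [0.4169, 0.0142]] z [0.057 0.062 0.065]
dark [340 333  17  16 183] ang 39.002544 ends [[0.3853, -0.084], [0.4039, -0.069]] z [0.057 0.062 0.065]
squat circle [ 0.6943 -0.0557] r 0.0291 z 0.1341070449827224 mean [ 0.6932 -0.0551  0.134 ]
tall circle [ 0.6562 -0.1361] r 0.0211 z 0.15384313518901277 mean [ 0.655  -0.1355  0.1537]
spare circle [ 0.4963 -0.2155] r 0.0289 z 0.038960128195723864 mean [ 0.4959 -0.2145  0.0389]
```

View pics/crop.png

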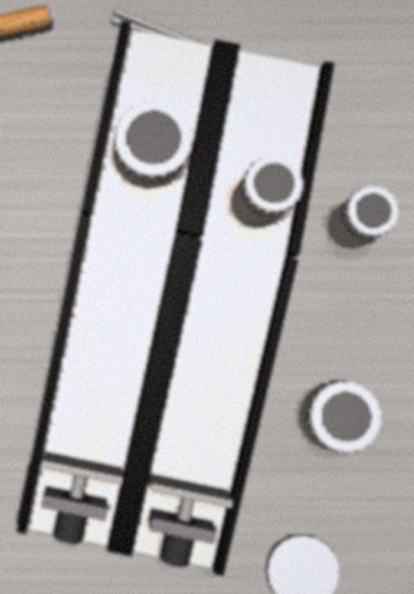

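The crop shows the squat, wide pot at (153,140) on the left ledge and the tall, narrow one at (273,185) in the right lane. The measurements agree with the given sizes:

| Check | Measured | Given |
|---|---|---|
| Chute length | 393.5 mm | 393 mm |
| Squat pot top height | 134 mm | 135 mm |
| Squat pot radius | 29 mm | 28 mm |

The chute origin comes out at (0.5615, -0.069) and downhill is (-0.9795, 0.2014). The pot is at chute (-127, -40) mm. I'll place the fingers, opened 20 mm, behind it at world (0.751, -0.066).

```bash
python3 -m crank '{"steps":[[[0.74,-0.97,0],[0,0,0.28]],[[0.74,-0.97,0],[0,0,0.28]],[[0.74,-0.97,0],[0,0,0.28]],[[0.74,-0.97,0],[0,0,0.28]],[[0.74,-0.97,0],[0,0,0.28]],[[0.74,-0.97,0],[0,0,0.28]],[[0.74,-0.97,0],[0,0,0.28]],[[0.74,-0.97,0],[0,0,0.28]],[[0.74,-0.97,0],[0,0,0.28]],[[0.74,-0.97,0],[0,0,0.25]]]}' 20 10
python3 -m crank '{"steps":[[[0.74,-0.97,0],[0,0,0]],[[0.74,-0.97,0],[0,0,0]],[[0.74,-0.97,0],[0,0,0]],[[0.74,-0.97,0],[0,0,0]],[[0.74,-0.97,0],[0,0,0]],[[0.74,-0.97,0],[0,0,0]],[[0.74,-0.97,0],[0,0,0]],[[0.74,-0.97,0],[0,0,0]],[[0.74,-0.97,0],[0,0,0]],[[0,0,0],[0,0,0]]]}'
```

```text
time: 0.93
ee_pos: [0.4545, 0.3203, 0.2223]
eef_rot: [0.101, 0.995, -0.0, -0.0]
ft_force: [-0.3, 0.8, 0.7]
width: 0.0283
grip_force: 0.0
time: 1.77
ee_pos: [0.6228, 0.0963, 0.2219]
eef_rot: [0.105, 0.994, -0.002, 0.0]
ft_force: [-0.1, -1.7, -0.2]
width: 0.0203
grip_force: 0.0
```

```bash
python3 -m crank '{"steps":[[[0.73,-0.93,0],[0,0,0]],[[0.73,-0.93,0],[0,0,0]],[[0.73,-0.93,0],[0,0,0]],[[0.73,-0.93,0],[0,0,0]],[[0.73,-0.93,0],[0,0,0]],[[0.73,-0.93,0],[0,0,0]],[[0.73,-0.92,0],[0,0,0]],[[0,0,0],[0,0,0]],[[0,0,0],[0,0,0]]]}'
python3 - <<'E'
from h import *
for n in("top","wrist"):
    c=cams.camera(n); cv2.imwrite(f"pics/{n}1.png",c["pixels"])
s=monitor.read_state(); print(s["ee_pos"],s["eef_rot"],s["joint_positions"])
o=np.array([.5615,-.069]);d=np.array([-.9795,.2014]);y=np.array([-.2014,-.9795])
q=s["ee_pos"][:2]-o; print("chute",q@d,q@y)
E
```

```text
time: 2.52
ee_pos: [0.7481, -0.0611, 0.221]
eef_rot: [0.103, 0.995, -0.001, -0.001]
ft_force: [-0.7, 0.1, 0.5]
width: 0.0201
grip_force: 0.0
[ 0.74789895 -0.05804698  0.2221057 ] [ 1.01029435e-01  9.94883260e-01  3.91552453e-04 -4.45099868e-04] [-0.16219114  0.63537681  0.3181483   1.06308702 -0.18847949  1.47022942
  1.48462332]
chute -0.18037183307533053 -0.0482692337821423
```

View pics/wrist1.png

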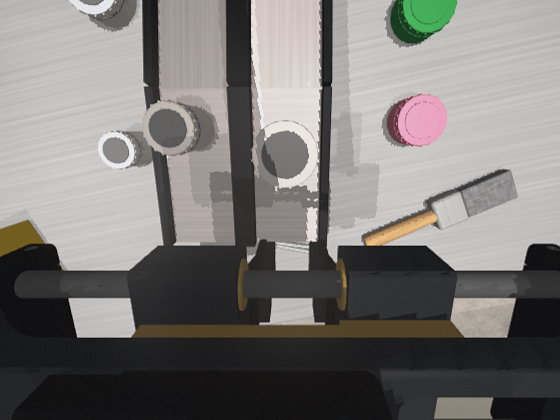

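The wrist view shows the fingers (240–345, 280) behind the squat pot (287,152), in line with its lane (255–322). The tall pot is at (172,127) in the other lane. I'll correct slightly across the lane, then lower.

```bash
python3 -m crank '{"steps":[[[0.12,-0.24,0],[0,0,0]],[[0,0,-0.8],[0,0,0]],[[0,0,-0.8],[0,0,0]],[[0,0,-0.8],[0,0,0]],[[0,0,-0.8],[0,0,0]],[[0,0,-0.6],[0,0,0]],[[0,0,0],[0,0,0]],[[0,0,0],[0,0,0]]]}'
cat > st.py <<'E'
from h import *
P=[]
for _ in range(4):
    c=cams.camera("wrist"); s=monitor.read_state(); P.append(s["ee_pos"])
o=np.array([.5615,-.069]);d=np.array([-.9795,.2014]);y=np.array([-.2014,-.9795])
m=np.mean(P,0); q=m[:2]-o; print(m,np.std(P,0),"chute",q@d,q@y,s["ft_force"],s["time"])
c=cams.camera("top"); K=pts(c)
import sys
cv2.imwrite(f"pics/{sys.argv[1]}.png",np.hstack([c["pixels"][30:370,240:480],cams.camera("side")["pixels"][90:430,150:400][:340]]) if 0 else c["pixels"][30:370,240:480])
z=cams.camera("side"); cv2.imwrite(f"pics/{sys.argv[1]}s.png",z["pixels"])
E
python3 st.py a
```

```text
time: 3.28
ee_pos: [0.7508, -0.0642, 0.1275]
eef_rot: [0.101, 0.995, 0.0, -0.001]
ft_force: [0.6, 0.9, 0.6]
width: 0.0197
grip_force: 0.0
[ 0.7518149  -0.0647839   0.12932481] [0.00018761 0.00018515 0.00027598] chute -0.1855643188490518 -0.042459089399446724 [0.20292541 0.46074218 0.41230803] 3.4833
```

```bash
python3 -m crank '{"steps":[[[0,0,-0.4],[0,0,0]],[[0,0,-0.35],[0,0,0]],[[0,0,0],[0,0,0]],[[-0.235,0.048,0],[0,0,0]],[[-0.235,0.048,0],[0,0,0]],[[-0.235,0.048,0],[0,0,0]],[[-0.235,0.048,0],[0,0,0]],[[-0.235,0.048,0],[0,0,0]],[[-0.235,0.048,0],[0,0,0]],[[0,0,0],[0,0,0]]]}'; python3 st.py b
```

```text
time: 4.42
ee_pos: [0.715, -0.0575, 0.1093]
eef_rot: [0.101, 0.995, 0.0, -0.0]
ft_force: [0.5, -0.2, -0.3]
width: 0.0201
grip_force: 0.0
[ 0.71584058 -0.05769371  0.10909018] [0.00022096 0.00010819 0.00012438] chute -0.14889951600500143 -0.04215870249175234 [ 1.20694312 -0.58707205  1.46871936] 4.6167
```

View pics/bs.png

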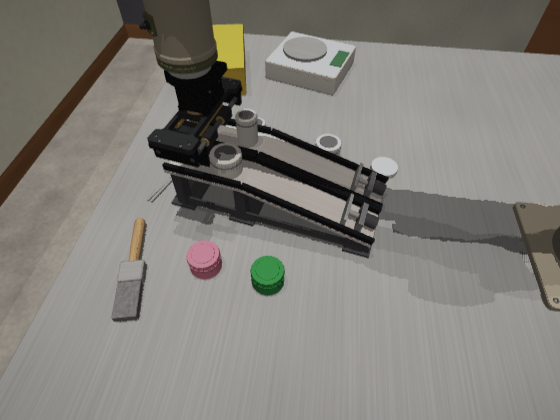

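The side view shows the pot, now at (227,157), moving ahead of the fingers. The tall pot at (246,127) hasn't been touched. I'll continue over the edge, tilting to match the slope.

```bash
python3 -m crank '{"steps":[[[-0.235,0.048,0],[0,0,0]],[[-0.235,0.048,0],[0,0,0]],[[-0.235,0.048,0],[0,0,0]],[[-0.235,0.048,0],[0,0,0]],[[-0.235,0.048,0],[0,0,0]],[[-0.235,0.048,0],[0,0,0]],[[-0.235,0.048,0],[0,0,0]],[[-0.2,0.041,0],[0,0,0]],[[-0.2,0.041,0],[0,0,0]],[[0,0,0],[0,0,0]]]}'
python3 -m crank '{"steps":[[[-0.16,0.033,0],[-0.08,-0.385,0]],[[-0.16,0.033,0],[-0.08,-0.385,0]],[[-0.16,0.033,0],[-0.08,-0.385,0]],[[-0.16,0.033,0],[-0.08,-0.385,0]],[[-0.16,0.033,0],[-0.08,-0.385,0]],[[-0.16,0.033,0],[-0.08,-0.385,0]],[[-0.16,0.033,0],[-0.07,-0.385,0]],[[0,0,0],[0,0,0]]]}'; python3 st.py c
```

```text
time: 5.55
ee_pos: [0.6639, -0.0471, 0.109]
eef_rot: [0.101, 0.995, 0.0, -0.0]
ft_force: [-0.5, -0.6, -0.6]
width: 0.0201
grip_force: 0.0
time: 6.22
ee_pos: [0.6352, -0.0412, 0.1083]
eef_rot: [0.101, 0.988, -0.012, 0.119]
ft_force: [-0.1, -0.6, -0.4]
width: 0.0202
grip_force: 0.0
[ 0.636677   -0.04148251  0.10889016] [0.00053671 0.00017078 0.00013659] chute -0.06809384628795878 -0.04209403243567994 [-0.1971129  -0.02015894 -0.08564777] 6.4167
```

View pics/cs.png

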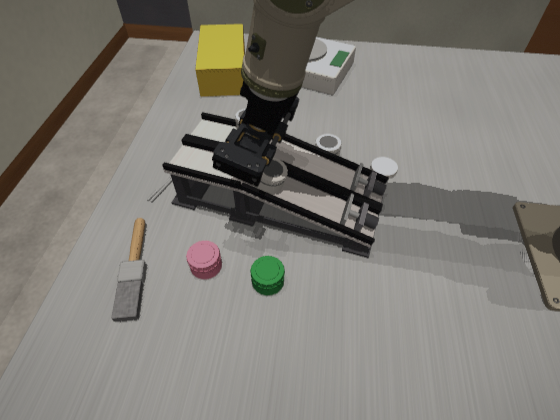

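The side view shows the pot at (273,170), sitting on the slope with the fingers behind it. The remaining travel is about 123 mm down the slope.

```bash
python3 -m crank '{"steps":[[[-0.228,0.047,-0.057],[0,0,0]],[[-0.228,0.047,-0.057],[0,0,0]],[[-0.228,0.047,-0.057],[0,0,0]],[[-0.228,0.047,-0.057],[0,0,0]],[[-0.228,0.047,-0.057],[0,0,0]],[[-0.228,0.047,-0.057],[0,0,0]],[[-0.228,0.047,-0.057],[0,0,0]],[[-0.228,0.047,-0.057],[0,0,0]],[[-0.228,0.047,-0.057],[0,0,0]],[[-0.228,0.047,-0.057],[0,0,0]]]}'
python3 -m crank '{"steps":[[[-0.228,0.047,-0.057],[0,0,0]],[[-0.228,0.047,-0.057],[0,0,0]],[[-0.228,0.047,-0.057],[0,0,0]],[[-0.228,0.047,-0.057],[0,0,0]],[[-0.228,0.047,-0.057],[0,0,0]],[[-0.228,0.047,-0.057],[0,0,0]],[[-0.228,0.047,-0.057],[0,0,0]],[[-0.228,0.047,-0.057],[0,0,0]],[[0,0,0],[0,0,0]]]}'; python3 st.py d
```

```text
time: 7.35
ee_pos: [0.5792, -0.0298, 0.0944]
eef_rot: [0.101, 0.988, -0.012, 0.119]
ft_force: [-0.2, -1.0, 0.1]
width: 0.0198
grip_force: 0.2
time: 8.1
ee_pos: [0.5329, -0.0202, 0.0827]
eef_rot: [0.101, 0.988, -0.012, 0.119]
ft_force: [-0.4, 0.7, -0.7]
width: 0.0198
grip_force: 0.0
[ 0.53415975 -0.02037904  0.08325006] [3.53725151e-04 6.27756033e-05 1.49287569e-04] chute 0.03657203973409142 -0.04211790712400249 [ 0.32154719 -0.17296834  0.13443026] 8.3
```

View pics/ds.png

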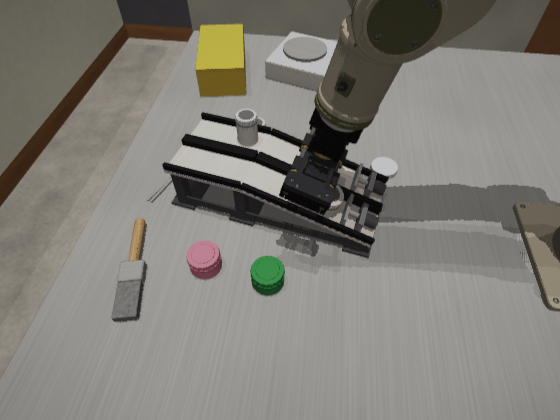

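The side view shows the pot, partly hidden at (335,200), just short of the blade at about (355,205). The tall pot is still at (247,127). About 15 mm is left, so I'll go slowly and watch the force.

```bash
python3 -m crank '{"steps":[[[-0.076,0.016,-0.019],[0,0,0]],[[-0.076,0.016,-0.019],[0,0,0]],[[-0.076,0.016,-0.019],[0,0,0]],[[-0.076,0.016,-0.019],[0,0,0]],[[-0.076,0.016,-0.019],[0,0,0]],[[-0.076,0.016,-0.019],[0,0,0]],[[0,0,0],[0,0,0]],[[0,0,0],[0,0,0]]]}'
python3 -m crank '{"steps":[[[-0.038,0.008,-0.01],[0,0,0]],[[-0.038,0.008,-0.01],[0,0,0]],[[0,0,0],[0,0,0]],[[0,0,0],[0,0,0]]]}'
```

```text
time: 9.07
ee_pos: [0.5226, -0.018, 0.0803]
eef_rot: [0.101, 0.988, -0.012, 0.119]
ft_force: [0.3, 0.6, -0.5]
width: 0.0199
grip_force: 0.0
time: 9.4
ee_pos: [0.5209, -0.0176, 0.0798]
eef_rot: [0.101, 0.988, -0.012, 0.119]
ft_force: [0.5, 0.4, 0.5]
width: 0.0199
grip_force: 0.2
```

```bash
python3 -m crank '{"steps":[[[-0.038,0.008,-0.01],[0,0,0]],[[-0.038,0.008,-0.01],[0,0,0]],[[0,0,0],[0,0,0]],[[0,0,0],[0,0,0]]]}'|grep -E "ee_pos|ft_f"
python3 -m crank '{"steps":[[[-0.038,0.008,-0.01],[0,0,0]],[[-0.038,0.008,-0.01],[0,0,0]],[[0,0,0],[0,0,0]],[[0,0,0],[0,0,0]]]}'|grep -E "ee_pos|ft_f"
```

```text
ee_pos: [0.5205, -0.0174, 0.0803]
ft_force: [5.9, -1.3, 1.4]
ee_pos: [0.5202, -0.0171, 0.0809]
ft_force: [9.9, -2.7, 1.1]
```

The force has risen to 10 N, so the pot is seated on the blade. I'll back off uphill, then lift away.

```bash
python3 -m crank '{"steps":[[[0.076,-0.016,0.019],[0,0,0]],[[0.076,-0.016,0.019],[0,0,0]],[[0.152,-0.032,0.038],[0,0,0]],[[0.228,-0.047,0.057],[0,0,0]],[[0.228,-0.047,0.057],[0,0,0]],[[0.228,-0.047,0.057],[0,0,0]],[[0,0,0.3],[0,0,0]],[[0,0,0.8],[0,0,0]],[[0,0,0.9],[0,0,0]],[[0,0,0.9],[0,0,0]]]}'
python3 -m crank '{"steps":[[[0,0.8,0.9],[0,0,0]],[[0,0.9,0.9],[0,0,0]],[[0,0.9,0.5],[0,0,0]],[[0,0.9,0],[0,0,0]],[[0,0.9,0],[0,0,0]],[[0,0.9,0],[0,0,0]],[[0,0.9,0],[0,0,0]],[[0,0.9,0],[0,0,0]],[[0,0,0],[0,0,0]],[[0,0,0],[0,0,0]]]}'
python3 - <<'E'
from h import *
c=cams.camera("top"); P=pts(c); cv2.imwrite("pics/e.png",cv2.resize(c["pixels"][30:370,220:480],None,fx=1.7,fy=1.7))
o=np.array([.5615,-.069]);d=np.array([-.9795,.2014]);y=np.array([-.2014,-.9795])
q=P[...,:2]-o; X=q@d;Y=q@y;Z=P[...,2]
s=(X+.07)*.9713+(.095-Z)*.2377; h=(Z-.095)*.9713+(X+.07)*.2377
m=(c["z_map"]>0)&(abs(h-.04)<.006)&(abs(Y+.042)<.036)&(s>.05)&(s<.183)
print(m.sum(),"s range",np.percentile(s[m],[1,99]),"Y",np.percentile(Y[m],[1,99]),"h",np.median(h[m]))
mb=(c["z_map"]>0)&(abs(h-.028)<.005)&(abs(Y+.042)<.032)&(s>.175)&(s<.2); print("blade",mb.sum(),np.percentile(s[mb],[2,98]))
m=(c["z_map"]>0)&(abs(Z-.155)<.006)&(abs(Y-.042)<.036)&(X<0); print("tall",cv2.minEnclosingCircle(P[m][:,:2].astype(np.float32)))
E
```

```text
time: 10.9
ee_pos: [0.5414, -0.0222, 0.1585]
eef_rot: [0.101, 0.988, -0.012, 0.119]
ft_force: [0.5, -0.7, -0.3]
width: 0.0199
grip_force: 0.0
time: 11.73
ee_pos: [0.5415, 0.1567, 0.2152]
eef_rot: [0.1, 0.988, -0.012, 0.119]
ft_force: [-0.1, -0.5, -0.5]
width: 0.0199
grip_force: 0.0
1371 s range [0.12988658 0.18159156] Y [-0.0671559  -0.01498768] h 0.03893600836870389
blade 182 [0.18435986 0.19046586]
tall ((0.656033456325531, -0.13592995703220367), 0.021059250459074974)
```

View pics/e.png

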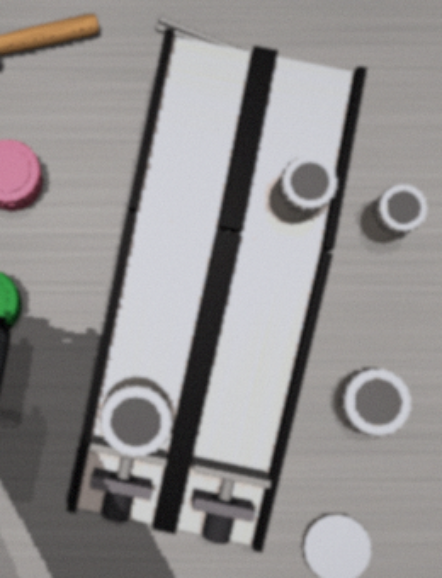

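The top view shows the squat pot at (136,420), flat against its blade: its front edge is at about 184 mm down the slope and the blade face at 184–185 mm. The tall pot at (308,183) has moved less than 0.5 mm. The arm is clear, so I'm handing in.

```bash
python3 -c "from bench import ticket; print(ticket.close_job())"
```

```text
the job is handed in; nothing more can be done
None
```

The squat pot was pushed down its lane to rest against the stop blade and released, the tall pot stayed where it was, and the job was handed in at about 12 s; no verdict came back.

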